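# Pull a cracked knob cap off the listening station

### The arm

A 6-joint arm with a two-finger parallel gripper is mounted at the origin on the work surface. World frame = base frame: x ahead of the robot, y to its left, z up, the work surface at z = 0. Lengths are in mm, angles in rad, forces in N, time in s.
With the tool pointing down it reaches from about 275 to 750 mm from the base axis. Payload 10.2 kg.
Tool frame: the origin (TCP) lies on the centre line of the jaws, within the pads' length; the fingertips stand 8 mm ahead of it and the grasp point (between the pads) lies 11 mm behind it; x points along the fingers, y is the direction in which the jaws open and shut, and the axes are right-handed (so a half turn about x gives the same grasp; the last joint's range is limited). The gripper opens to 85 mm and grips with 20 to 120 N. Pads are 22 mm wide; open, the fingers measure 114 mm over their backs; the gripper's body (76 mm by 85 mm) begins 54 mm behind the grasp point. The pads swing forward as they close: fully open they stand 13 mm farther back than shut.
Start: joints at [-1.341, 0.313, 1.498, -0, 1.331, -0.223], TCP at [229.668, -472.106, 239.294] pointing down, gripper open.
Joint ranges: [-2.94, 2.94], [-0.97, 2.17], [0.19, 2.56], [-1.23, 4.37], [0.02, 3.11], [-2.88, 2.88]. Speed limits (rad/s): [2.39, 2.39, 3.01, 3.14, 3.14, 3.14].

### API

Orientations are given as a unit quaternion [w, x, y, z].
In Python, from rig import ctrl, vision, workorder gives the robot as it stands. The module is installed in compiled form; this text tells all that it offers.
- The arm moves only by the shell command python3 -m jog 'ROWS' [OPENING] [FORCE]. ROWS is JSON, a list that holds one entry, the list of rows, each a list of 6 numbers: the shift along the tool's x, y, z in m, then the turn, a rotation vector about the tool's x, y, z in rad. A call has 1 to 12 rows; each row shifts and turns the commanded pose from where the row before left it, along the tool's axes as they then stand; what a row does not reach is not made up. A row lasts 1/8 s, in which the tool goes at most 62.5 mm and 10.7 degrees, less where a joint would pass 70% of its speed; a pose out of reach is approached as far as the arm can. A call is refused whole if a number of a shift passes 0.0625 or a number of a turn 0.188, either way. A call with a gripper value outside its range is refused whole. OPENING is the closure in counts, from 0 (fully open) to 255 (shut), set as the call begins (- or left out, the last holds). The fingers move at their own pace and stop on an object; FORCE is the grip in N (left out, the last holds). Time passes only in rows, so rows that do not move let the fingers close. It gives the time, the measured TCP pose, the force and the opening at its end, in the units of the state.
- ctrl.sense(): the state, without advancing time (a new reading comes with each control period).
- vision.capture(name): name is "scene" or "top"; returns a dict with "image" (420x560x3 uint8, red, green, blue), "mtx" (3x3 intrinsics, pixels), "k1" (the pictures are not rectified: a ray, as slopes to the right and down, at radius r is drawn at 1 + k1 r^2 times it, then the intrinsics apply), "R" (3x3) and "t" (3): a world point X has camera coordinates R X + t. Camera axes: x right, y down, z forward; pixel columns grow to the right and rows downward; lengths in mm; the calibration is good to about 2 mm. A picture is of the moment at which its call begins. There is no depth.
- workorder.finish_job(): hands the job in, once; it reports no verdict.
The state is a dict: "time_s": time; "joints": joint angles; "dq": joint speeds; "tau": joint torques, N m; "eef_pos": TCP position; "ee_rot": TCP orientation; "force": force on the tool from outside, world axes, zero at the start; "wrist_torque": the same for the moment, N m; "grip_width": opening from 0.0 (shut) to 1.0 (fully open).
Only numpy, scipy, OpenCV 4.12 (cv2) and the standard library are available. Lean on these libraries where they do the work, as an engineer would, in place of code of your own. Each camera call takes 0.05 s, during which the arm holds its last target.

### The job

The red knob cap on the shop's listening station is cracked. Hook the fork of the yellow-handled puller under it and pull it up off its post, without touching the cap with your fingers while it is still on the post and leaving the other two caps, the bottle and the mug alone. Then set the puller down standing in the blue parts tray before you let go of it, with the red cap in the tray too (it may stay on the fork).

Things in the scene. Friction and masses are not known exactly. Their poses are not given: they have to be found in the camera images.
- puller_handle (a point): Centre of the yellow handle of the loose puller (120 g), a C-shaped steel fork standing on its flat fork, z up. Handle 26 (x) x 16 (y, grip across it) x 42 mm tall; centre 65, top 86 mm above the fork's underside. Below it an arm 16 mm wide, 36-44 mm above the underside, runs back to an upright web 24 mm wide at x -31 to -25 mm that joins the fork. The C is open to +x and the sides.
- puller_fork (a point): Centre of the fork slot at the prongs' top face (4 mm above the underside), 61 mm straight below the handle centre; same axes. Two prongs 4 mm thick, 11 mm wide, along x beside a 22 mm slot open at +x; they end at x +29 mm, the last 5 mm with a lip 2 mm higher. Closed end at x -33 mm; fork 44 mm wide. The cap sits at x = 0, with 49 mm between web and lips.
- cap_red_mid (a point): Centre (half-way up) of the cracked red cap: round, 36 mm diameter, 16 mm tall, 25 g. Push fit on a vertical 10 mm post; its rim is 12 mm clear above the station's top face (centre 20, top 28 mm above it). A spring catch holds it until pulled up with about 10 N, then it pops loose; clear of the post once 10 mm up. Then it rests on the prongs.
- station: Listening station: fixed grey box 140 (x) x 270 (y) x 50 mm tall, origin at the centre of its underside, z up, front at its -x. Three posts with caps in a row along its y axis, at x = 0, y = -75, 0 and +75 mm; which cap is where varies. Hook along its x axis, so that the fork clears the neighbours.
- cap_black_mid (a point): Centre of the black cap, same size and fit as the red one, on another post. Stays where it is.
- cap_white_mid (a point): Centre of the white cap, same size and fit as the red one, on another post. Stays where it is.
- tray: Blue fixed open parts tray, 170 mm (x) by 150 mm (y), walls 4 mm thick and 18 mm tall, floor 4 mm thick; origin at the centre of its underside, z up.
- bottle_mid (a point): Centre, half-way up, of a loose amber bottle of disc cleaner, 40 mm diameter, 110 mm tall. Bystander.
- mug_mid (a point): Centre, half-way up, of a loose white mug, 80 mm diameter, 90 mm tall, handle at its +y. Bystander.
Not all that is in view belongs to the job. What is meant by the tray is not white, and is the smaller of those in its own colour.

How it is judged:
By the outcome, as a careful person would: the job done as asked, in the order asked, and still so for the second after the job is handed in, with the robot touching nothing.
It also fails if it takes over 59 s, if anything falls off the work surface, if the arm or the gripper's body presses on something with over 40 N, if the wrist force passes 120 N, or if a joint passes its speed limit or range.

## Working session

There is one attempt and no reset: what is moved stays moved. The work goes in short steps, Python scripts to look and compute and a shell command to move; the robot and the scene stay as the last step left them, time stands still between calls to the robot, and variables do not carry over. Pictures are saved under pics/ and viewed, and the job is handed in when it is done.

```bash
ls; mkdir -p pics; python3 - <<'E'
from rig import ctrl, vision
import cv2
s=ctrl.sense(); print(s)
for n in("scene","top"):
    c=vision.capture(n); print(n,c["mtx"],c["k1"],c["R"],c["t"])
    cv2.imwrite(f"pics/{n}0.png",c["image"][:,:,::-1])
E
```

```text
pics
{'time_s': 0.0, 'joints': array([-1.34139428e+00,  3.13433637e-01,  1.49844835e+00, -5.38343785e-06,
        1.33102002e+00, -2.23411620e-01]), 'dq': array([-0.00041623,  0.00076941, -0.00033262,  0.00025096, -0.00302818,
        0.00033708]), 'tau': array([-2.11508050e-04, -4.12270260e+01, -2.59742403e+01, -1.56982746e-04,
        4.14645896e-03,  3.22318044e-05]), 'eef_pos': array([ 229.60862256, -471.84249955,  238.73920723]), 'ee_rot': array([-0.15826706, -0.68905742, -0.1591929 ,  0.68906389]), 'force': array([0.57422685, 1.43529521, 0.26709241]), 'wrist_torque': array([-0.00945937,  0.01045617,  0.02713984]), 'grip_width': 0.9979517383938133}
scene [[423.23618288   0.         284.94354949]
 [  0.         423.23618288 216.34310889]
 [  0.           0.           1.        ]] -0.11743128114980383 [[-0.89804823  0.43944871  0.01985451]
 [ 0.23985936  0.5270077  -0.81530998]
 [-0.3687504  -0.7274254  -0.57868422]] [ 578.86417204  -13.30175655 1271.44543372]
top [[535.08758523   0.         274.49838236]
 [  0.         535.08758523 204.9586668 ]
 [  0.           0.           1.        ]] -0.1469838103021327 [[-0.00134433 -0.99995012 -0.0098966 ]
 [-0.98127936  0.00322504 -0.19256275]
 [ 0.19258506  0.00945246 -0.98123476]] [-113.69851975  580.61131138 1436.74005655]
```

View pics/scene0.png

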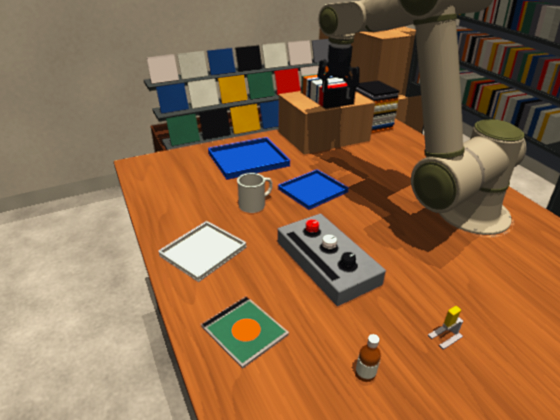

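View pics/top0.png

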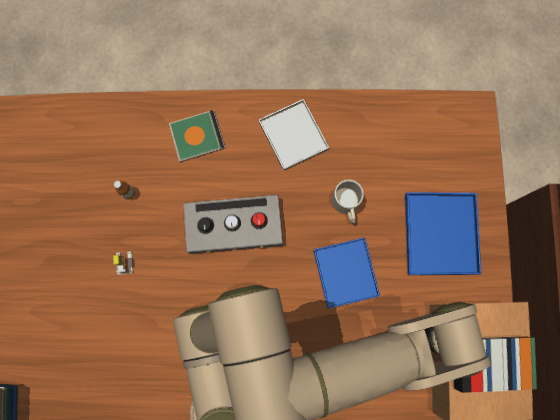

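The scene picture shows the puller at (448,328), station caps red (313,227), white (330,242) and black (348,260), the mug (252,192) and the bottle (369,358). There are three tray candidates in the top view: white (294,134), large blue (443,234) and small blue (347,272). The small blue one fits, since it isn't white and is the smaller of the two blues. I'll confirm that in enlarged crops.

```bash
cat > h.py <<'E'
import numpy as np, cv2
from rig import ctrl, vision
def load(n):
    return vision.capture(n)
def ray(c,uv):
    d=np.array([c["k1"],0,0,0,0.])
    p=cv2.undistortPoints(np.array([[uv]],float),c["mtx"],d)[0,0]
    R=np.array(c["R"]);t=np.array(c["t"])
    v=R.T@np.array([p[0],p[1],1]); return -R.T@t, v/np.linalg.norm(v)
def atz(c,uv,z):
    o,v=ray(c,uv); return o+v*(z-o[2])/v[2]
def tri(cs,uvs):
    A=np.zeros((3,3));b=np.zeros(3);L=[]
    for c,uv in zip(cs,uvs):
        o,v=ray(c,uv);P=np.eye(3)-np.outer(v,v);A+=P;b+=P@o;L.append((o,P))
    X=np.linalg.solve(A,b); return X,[float(np.linalg.norm(P@(X-o))) for o,P in L]
def proj(c,X):
    r,_=cv2.Rodrigues(np.array(c["R"]))
    return cv2.projectPoints(np.array(X,float).reshape(-1,3),r,np.array(c["t"]),c["mtx"],np.array([c["k1"],0,0,0,0.]))[0][:,0]
def crop(im,x0,y0,x1,y1,s,fn):
    cv2.imwrite(fn,cv2.resize(im[y0:y1,x0:x1,::-1],None,fx=s,fy=s,interpolation=cv2.INTER_CUBIC))
E
python3 - <<'E'
from h import *
a=load("scene");b=load("top")
import pickle; pickle.dump((a,b),open("c0.pkl","wb"))
crop(a["image"],410,295,480,355,10,"pics/ps.png")
crop(b["image"],95,240,150,285,13,"pics/pt.png")
crop(a["image"],265,165,395,305,4,"pics/ss.png")
crop(b["image"],170,180,390,320,3,"pics/st.png")
E
```

```text
(no output)
```

View pics/ps.png

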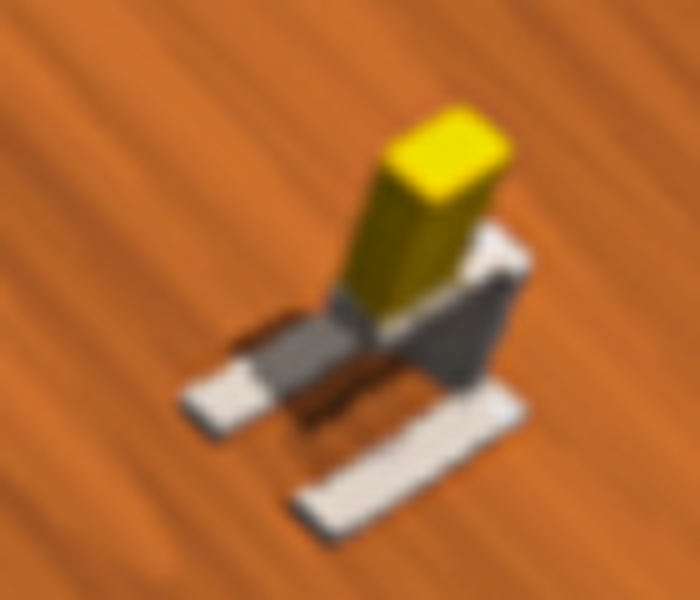

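View pics/pt.png

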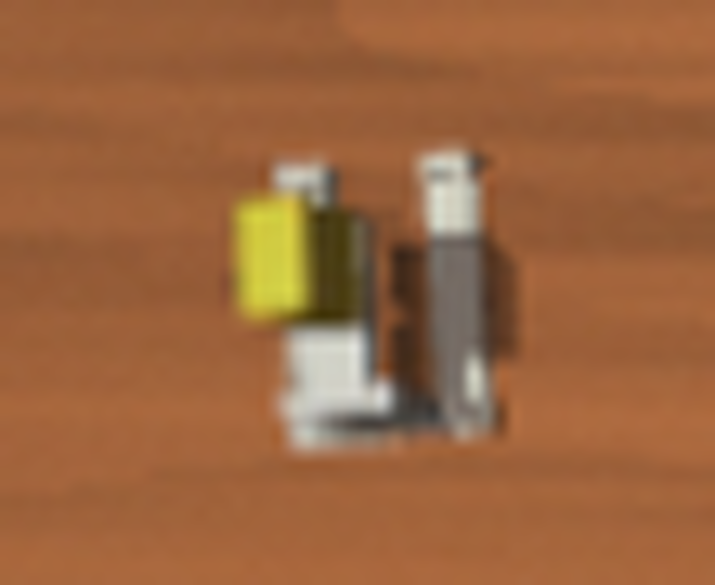

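View pics/ss.png

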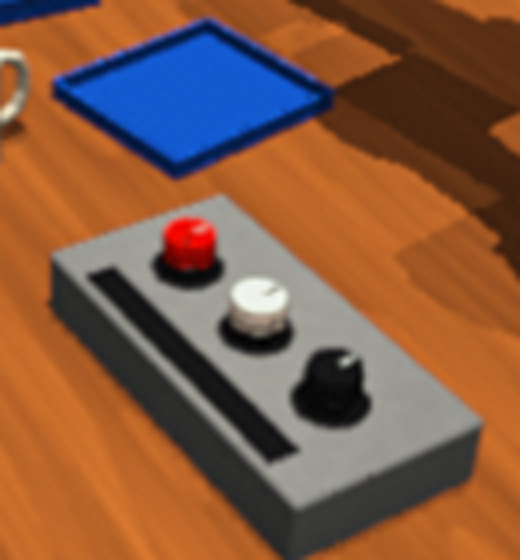

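View pics/st.png

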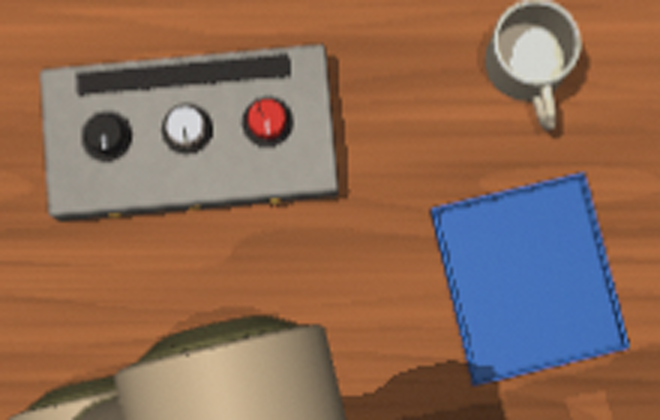

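```bash
cat > fit.py <<'E'
from h import *
import pickle
from scipy.optimize import least_squares
a,b=pickle.load(open("c0.pkl","rb"))
def px(s,ox,oy,p): return [(p[0]+.5)/s-.5+ox,(p[1]+.5)/s-.5+oy]
def fit(name,obs,x0):
    # obs: (cam, uv, local)
    def T(q,L):
        c,s=np.cos(q[3]),np.sin(q[3]); return [q[0]+c*L[0]-s*L[1],q[1]+s*L[0]+c*L[1],q[2]+L[2]]
    f=lambda q: np.concatenate([(proj(c,T(q,L))[0]-uv) for c,uv,L in obs])
    r=least_squares(f,x0,loss='soft_l1',x_scale=[10,10,10,.1])
    J=r.jac; 
    print(name,"x y z yaw",r.x.round(3),"rms px",np.sqrt(np.mean(f(r.x)**2)).round(2)); print(f(r.x).reshape(-1,2).round(1).tolist()); return r.x
S=lambda p:px(10,410,295,p); Tt=lambda p:px(13,95,240,p)
# puller, origin underside
o=[(a,S((460,103)),(-13,-8,86)),(a,S((514,150)),(-13,8,86)),(a,S((437,203)),(13,8,86)),(a,S((383,155)),(13,-8,86)),
(a,S((292,505)),(29,11,6)),(a,S((335,535)),(29,22,6)),(a,S((180,400)),(29,-22,6)),(a,S((222,430)),(29,-11,6)),
(b,Tt((235,200)),(13,8,86)),(b,Tt((308,197)),(13,-8,86)),(b,Tt((314,318)),(-13,-8,86)),(b,Tt((243,320)),(-13,8,86)),
(b,Tt((418,155)),(29,-11,6)),(b,Tt((475,155)),(29,-22,6)),(b,Tt((275,163)),(29,22,6)),(b,Tt((333,163)),(29,11,6))]
fit("puller",o,[400,250,0,0])
print("handle top centre tri",tri([a,b],[S((448,153)),Tt((275,258))]))
S=lambda p:px(4,265,165,p); Tt=lambda p:px(3,170,180,p)
# station top corners & caps
o=[(a,S((223,195)),(-70,-135,50)),(a,S((482,428)),(-70,135,50)),(a,S((293,505)),(70,135,50)),(a,S((51,258)),(70,-135,50)),
(b,Tt((41,71)),(70,135,50)),(b,Tt((325,45)),(70,-135,50)),(b,Tt((337,191)),(-70,-135,50)),(b,Tt((52,214)),(-70,135,50))]
q=fit("station",o,[500,0,0,0])
for n,s,t in(("red",(190,229),(268,118)),("white",(259,292),(187,124)),("black",(337,361),(107,132))):
    print(n,"top tri",tri([a,b],[S(s),Tt(t)]))
c,s=np.cos(q[3]),np.sin(q[3])
for y in(-75,0,75): print("post",y,q[0]-s*y,q[1]+c*y)
o=[(a,S((208,19)),(-85,-75,18)),(a,S((333,97)),(-85,75,18)),(a,S((178,170)),(85,75,18)),(a,S((54,90)),(85,-75,18)),
(b,Tt((432,209)),(85,75,18)),(b,Tt((583,174)),(85,-75,18)),(b,Tt((629,348)),(-85,-75,18)),(b,Tt((472,384)),(-85,75,18))]
fit("tray",o,[400,-200,0,0.2])
E
python3 fit.py
```

```text
puller x y z yaw [ 4.23484e+02  3.20560e+02 -2.14500e+00  1.02000e-01] rms px 0.63
[[-0.7, -0.1], [-0.1, 0.1], [-0.8, 0.1], [-1.4, -0.2], [-0.3, -0.4], [-0.7, 0.2], [-0.5, -0.3], [-1.0, 0.1], [-0.7, 0.5], [-0.7, 0.2], [-0.6, 0.3], [-0.9, 0.7], [-0.3, 0.6], [-0.9, 0.3], [-0.4, 1.1], [-1.1, 0.8]]
handle top centre tri (array([423.68042695, 320.06901506,  83.64109808]), [1.8449658856990887, 1.8449658856990359])
station x y z yaw [ 5.29921e+02  3.96600e+00 -5.85700e+00  8.40000e-02] rms px 0.9
[[-0.7, 0.0], [0.0, -0.6], [-0.6, 1.9], [-1.5, -0.8], [-0.4, -0.0], [-0.1, 0.4], [0.3, 0.9], [-1.4, 1.4]]
red top tri (array([535.640515  , -71.83068535,  77.92961456]), [1.684491474144796, 1.6844914741447692])
white top tri (array([529.70460738,   2.54047295,  78.18895581]), [2.4003682714507915, 2.40036827145059])
black top tri (array([521.99343014,  76.35401956,  77.70465801]), [3.1760680379151944, 3.1760680379152664])
post -75 536.2389864262278 -70.76726563509894
post 0 529.9206025030232 3.966113952599292
post 75 523.6022185798187 78.69949354029751
tray x y z yaw [ 3.93601e+02 -3.15075e+02 -8.67400e+00  2.25000e-01] rms px 0.75
[[-0.6, 1.0], [-0.2, -0.1], [-1.2, -0.2], [-1.3, -1.2], [-0.9, 0.4], [-0.2, 0.1], [-0.5, 0.5], [0.1, 1.1]]
```

```bash
cat >> h.py <<'E'
from scipy.spatial.transform import Rotation as Rot
def toolR(s=None):
    s=s or ctrl.sense(); w,x,y,z=s["ee_rot"]; return Rot.from_quat([x,y,z,w]).as_matrix()
def goto(target,yaw=None):
    """puts: turn (rotvec in tool) needed for tool x down and tool y along +-dir(yaw+90); then shift in tool axes AFTER the turn and now"""
    s=ctrl.sense();R=toolR(s);print("t",round(s["time_s"],2),"tcp",s["eef_pos"].round(1),"F",s["force"].round(1),"w",round(s["grip_width"],3))
    d=np.array(target)-s["eef_pos"]
    print("shift now tool axes mm",(R.T@d).round(1))
    if yaw is not None:
        for sg in(1,-1):
            y=sg*np.array([-np.sin(yaw),np.cos(yaw),0]);x=np.array([0,0,-1.]);G=np.c_[x,y,np.cross(x,y)]
            print("sg",sg,"turn rad",Rot.from_matrix(R.T@G).as_rotvec().round(4),"shift after",(G.T@d).round(1))
E
python3 - <<'E'
from h import *
print(toolR().round(3))
goto([423.5,320.5,150],0.102)
E
```

```text
[[-0.     0.437 -0.899]
 [ 0.001 -0.899 -0.437]
 [-1.    -0.001 -0.   ]]
t 0.2 tcp [ 229.6 -472.   238.9] F [-0.  -0.   1.7] w 1.003
shift now tool axes mm [  89.5 -627.7 -521. ]
sg 1 turn rad [-2.7908e+00 -1.1000e-03 -0.0000e+00] shift after [ 88.9 768.6 273.5]
sg -1 turn rad [ 0.3508 -0.      0.0008] shift after [  88.9 -768.6 -273.5]
```

```bash
python3 -m jog '[[[0,0,0,0.175,0,0],[0,0,0,0.175,0,0],[0,-0.05,-0.018,0,0,0],[0,-0.05,-0.018,0,0,0],[0,-0.05,-0.018,0,0,0],[0,-0.05,-0.018,0,0,0],[0,-0.05,-0.018,0,0,0],[0,-0.05,-0.018,0,0,0],[0,-0.05,-0.018,0,0,0],[0,-0.05,-0.018,0,0,0],[0,-0.05,-0.018,0,0,0],[0,-0.05,-0.018,0,0,0]]]' 0 40
python3 - <<'E'
from h import *
goto([423.5,320.5,150],0.102)
c=load("scene");d=load("top");cv2.imwrite("pics/s1.png",c["image"][:,:,::-1]);cv2.imwrite("pics/t1.png",d["image"][:,:,::-1])
import pickle;pickle.dump((c,d),open("c1.pkl","wb"))
print(ctrl.sense()["joints"])
E
```

```text
time_s: 1.7
eef_pos: [357.5, 45.5, 239.5]
ee_rot: [0.036, 0.706, 0.036, -0.706]
force: [0.6, -1.5, 1.2]
grip_width: 1.0
t 1.7 tcp [357.5  45.5 239.5] F [ 0.6 -1.5  1.2] w 1.0
shift now tool axes mm [  89.5 -266.8  -93.8]
sg 1 turn rad [-3.1408e+00  4.0000e-04 -1.1000e-03] shift after [ 89.5 266.8  93.7]
sg -1 turn rad [ 0.0008 -0.0007 -0.0003] shift after [  89.5 -266.8  -93.7]
[-1.96385412e-01 -6.34111804e-02  1.92885991e+00  9.47828652e-04
  1.27628894e+00  1.26423268e+00]
```

```bash
python3 -m jog '[[[0,-0.053,-0.0187,0,0,0],[0,-0.053,-0.0187,0,0,0],[0.02,-0.053,-0.0187,0,0,0],[0.03,-0.053,-0.0187,0,0,0],[0.03,-0.0535,-0.0187,0,0,0],[0,0,0,0,0,0]]]'
python3 - <<'E'
from h import *
goto([423.5,320.5,57],0.102)
c=load("scene");d=load("top")
crop(c["image"],400,240,500,360,5,"pics/s2.png");crop(d["image"],60,180,220,300,5,"pics/t2.png")
E
```

```text
time_s: 2.55
eef_pos: [421.8, 316.3, 157.5]
ee_rot: [-0.038, -0.704, -0.037, 0.708]
force: [-0.0, 0.3, 0.2]
grip_width: 1.005
t 2.55 tcp [421.8 316.3 157.5] F [-0.   0.3  0.2] w 1.005
shift now tool axes mm [100.4  -4.1  -2.7]
sg 1 turn rad [-3.138e+00  2.500e-03  8.300e-03] shift after [100.5   4.    2.1]
sg -1 turn rad [ 0.0036  0.0053 -0.0016] shift after [100.5  -4.   -2.1]
```

View pics/s2.png

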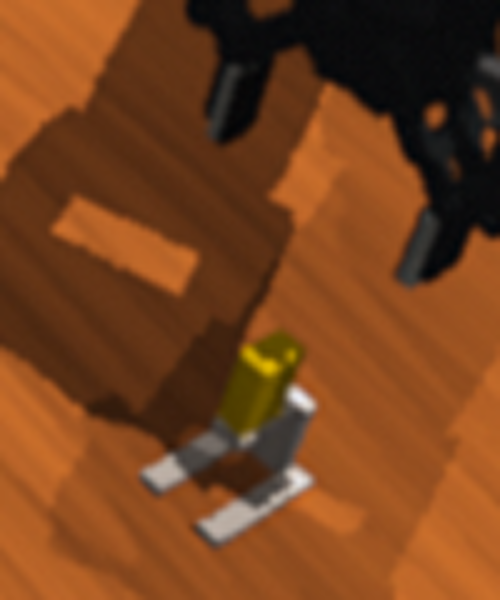

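View pics/t2.png

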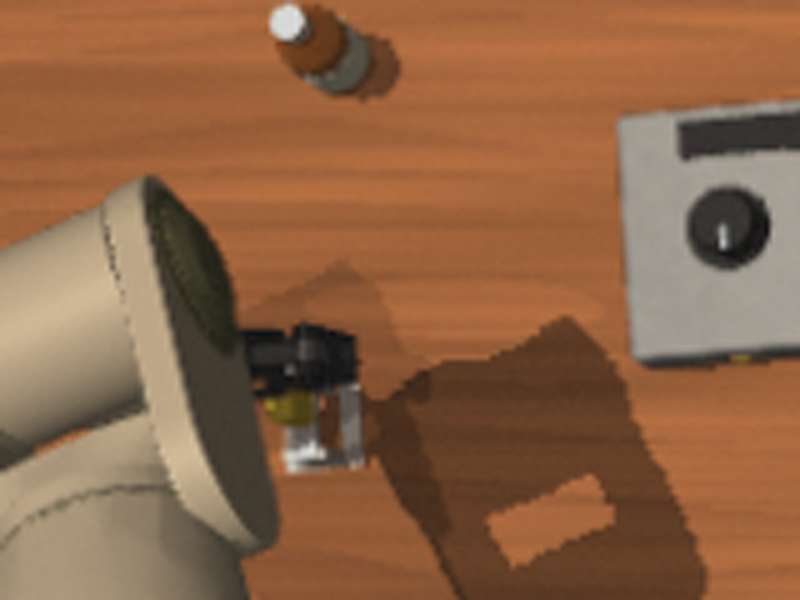

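```bash
python3 - <<'E'
from h import *
import pickle; a,b=pickle.load(open("c0.pkl","rb"))
R=toolR();p=ctrl.sense()["eef_pos"]
for s in(1,-1):
  for w in(-11,11):
    X=p+R@np.array([8-13,s*42.5,w]); print((proj(a,X)[0]-[400,240])*5)
E
```

```text
[211.41451574 138.47546664]
[247.94881206 118.8719843 ]
[384.2881554  270.30625001]
[420.45372209 247.50587979]
```

```bash
python3 -m jog '[[[0.02,-0.004,-0.002,0,0,0],[0.02,0,0,0,0,0],[0.02,0,0,0,0,0],[0.02,0,0,0,0,0],[0,0,0,0,0,0]]]'
python3 - <<'E'
from h import *
goto([423.5,320.5,57],0.102)
c=load("scene")
crop(c["image"],400,240,500,360,5,"pics/s3.png")
E
```

```text
time_s: 3.28
eef_pos: [424.3, 317.8, 81.0]
ee_rot: [-0.036, -0.706, -0.036, 0.706]
force: [-0.1, -0.6, 1.1]
grip_width: 0.999
t 3.27 tcp [424.3 317.8  81. ] F [-0.1 -0.6  1.1] w 0.999
shift now tool axes mm [24.  -2.8  0.5]
sg 1 turn rad [ 3.1406e+00 -5.0000e-04 -9.0000e-04] shift after [24.   2.8 -0.5]
sg -1 turn rad [-0.001   0.0005 -0.0003] shift after [24.  -2.8  0.5]
```

View pics/s3.png

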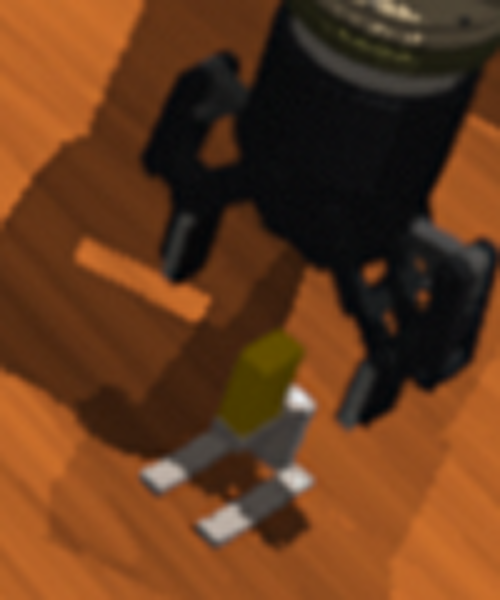

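```bash
python3 -m jog '[[[0.012,-0.003,0.0005,0,0,0],[0.012,0,0,0,0,0],[0,0,0,0,0,0]]]' && python3 -m jog '[[[0,0,0,0,0,0],[0,0,0,0,0,0],[0,0,0,0,0,0],[0,0,0,0,0,0],[0,0,0,0,0,0],[0,0,0,0,0,0],[0,0,0,0,0,0]]]' 255 60
python3 - <<'E'
from h import *
goto([423.5,320.5,57],0.102)
c=load("scene")
crop(c["image"],400,240,500,360,5,"pics/s4.png")
E
```

```text
time_s: 3.7
eef_pos: [422.8, 321.9, 55.7]
ee_rot: [-0.037, -0.706, -0.036, 0.707]
force: [0.3, 0.5, 1.5]
grip_width: 1.0
time_s: 4.58
eef_pos: [423.3, 322.1, 56.6]
ee_rot: [-0.036, -0.706, -0.036, 0.706]
force: [-0.6, -0.5, -0.3]
grip_width: 0.181
t 4.58 tcp [423.3 322.1  56.6] F [-0.6 -0.5 -0.3] w 0.181
shift now tool axes mm [-0.4  1.6  0. ]
sg 1 turn rad [-3.1408e+00  1.0000e-04  1.0000e-04] shift after [-0.4 -1.6 -0. ]
sg -1 turn rad [ 0.0008  0.     -0.    ] shift after [-0.4  1.6  0. ]
```

View pics/s4.png

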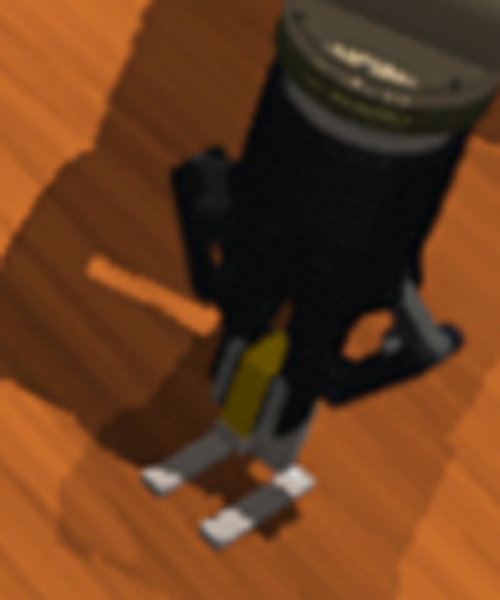

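```bash
python3 -m jog '[[[-0.03,0,0,0,0,0],[-0.05,0,0,0,0,0],[-0.03,0,0,0.018,0,0],[0,0,0,0,0,0]]]'
python3 - <<'E'
from h import *
c=load("scene")
crop(c["image"],400,220,500,340,5,"pics/s5.png")
goto([468.2,-76,157],0.084)
E
```

```text
time_s: 5.12
eef_pos: [424.1, 322.5, 168.5]
ee_rot: [0.029, 0.708, 0.031, -0.705]
force: [0.4, 0.3, -1.6]
grip_width: 0.178
t 5.17 tcp [423.4 322.1 166.7] F [ 0.2  0.2 -0.9] w 0.18
shift now tool axes mm [  9.6 400.5 -10.9]
sg 1 turn rad [-3.1406e+00 -4.0000e-04 -1.1000e-03] shift after [   9.7 -400.5   11.3]
sg -1 turn rad [ 0.001  -0.0007  0.0002] shift after [  9.7 400.5 -11.3]
```

View pics/s5.png

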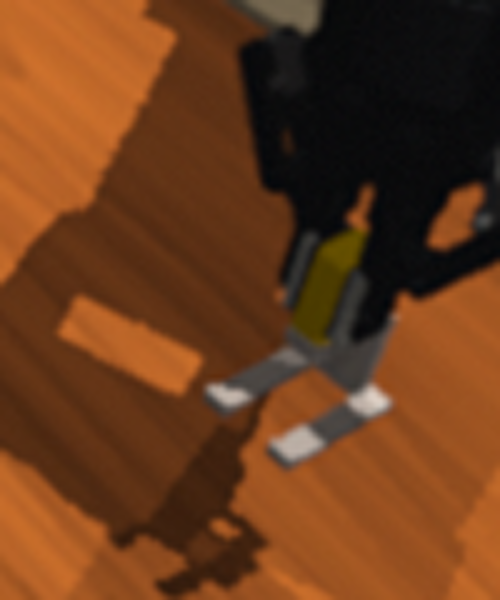

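Held level. Moving to the staging point in front of the red cap.

```bash
python3 -m jog '[[[0,0.03,-0.001,0,0,0],[0,0.05,-0.001,0,0,0],[0,0.05,-0.002,0,0,0],[0,0.05,-0.002,0,0,0],[0,0.05,-0.002,0,0,0],[0,0.05,-0.001,0,0,0],[0,0.05,-0.001,0,0,0],[0,0.045,-0.001,0,0,0],[0,0.0255,0,0,0,0],[0,0,0,0,0,0]]]'
python3 - <<'E'
from h import *
import pickle
c=load("scene");d=load("top");pickle.dump((c,d),open("c6.pkl","wb"))
crop(c["image"],270,170,400,280,6,"pics/s6.png")
crop(d["image"],180,170,300,290,5,"pics/t6.png")
goto([468.2,-76,109.6],0.084)
E
```

```text
time_s: 6.42
eef_pos: [467.6, -77.0, 165.1]
ee_rot: [-0.029, -0.706, -0.03, 0.707]
force: [-0.3, -0.4, -0.6]
grip_width: 0.182
t 6.53 tcp [467.7 -75.3 165.6] F [ 0.1  0.6 -1.3] w 0.177
shift now tool axes mm [56.   0.8 -0.6]
sg 1 turn rad [-3.1408e+00 -2.1000e-03  3.1000e-03] shift after [56.  -0.8  0.5]
sg -1 turn rad [0.0008 0.0019 0.0013] shift after [56.   0.8 -0.5]
```

View pics/s6.png

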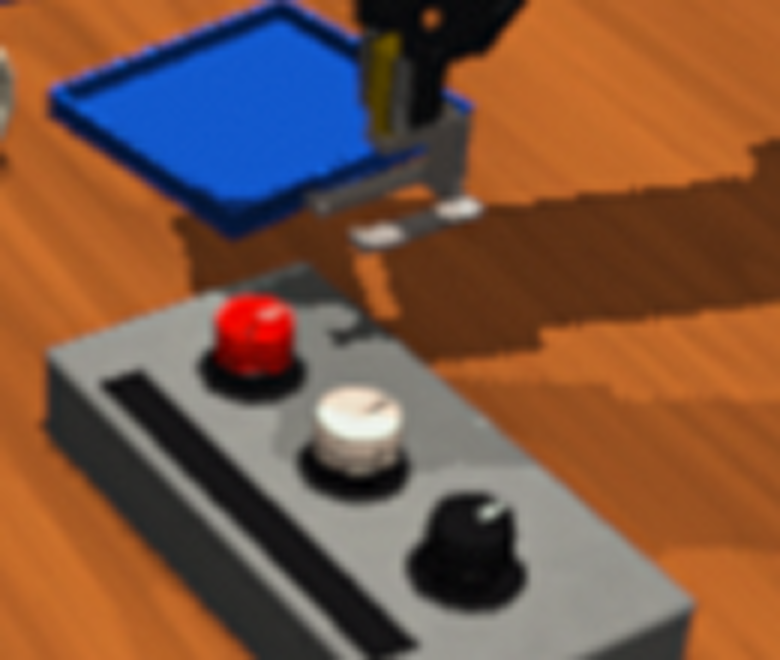

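View pics/t6.png

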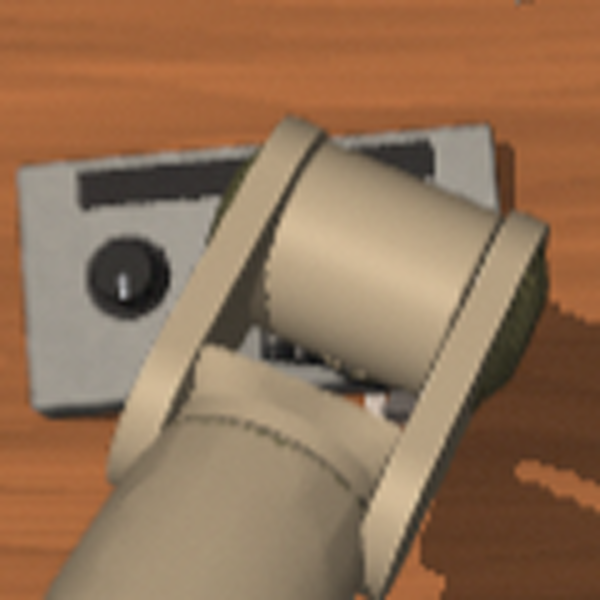

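```bash
python3 -m jog '[[[0.02,0.001,0,0,0,0],[0.025,0,-0.0005,0,0,0],[0.011,0,0,0,0,0],[0,0,0,0,0,0],[0,0,0,0,0,0]]]'
python3 - <<'E'
from h import *
c=load("scene")
crop(c["image"],270,170,400,280,6,"pics/s7.png")
s=[ctrl.sense()]
goto([536,-70.5,109.6],0.084)
p=s[0]["eef_pos"];u=p-[0,0,56.6];q=.084
M=np.array([[np.cos(q),-np.sin(q),0],[np.sin(q),np.cos(q),0],[0,0,1]])
for L in((29,22,6),(29,11,6),(29,22,0),(29,-22,6),(29,-11,6)): print(L,((proj(c,u+M@np.array(L))[0]-[270,170])*6).round())
print("cap rim low L/R", ((proj(c,[536,-70.5,62])[0]-[270,170])*6).round())
E
```

```text
time_s: 7.15
eef_pos: [469.2, -76.9, 111.4]
ee_rot: [0.03, 0.707, 0.03, -0.706]
force: [0.0, 0.4, -0.8]
grip_width: 0.176
t 7.2 tcp [469.2 -77.  111.4] F [ 0.8 -0.2 -0.5] w 0.181
shift now tool axes mm [  1.9  -0.8 -67.1]
sg 1 turn rad [-3.1405e+00  1.0000e-03 -1.9000e-03] shift after [ 1.8  0.8 67.1]
sg -1 turn rad [ 0.0011 -0.0012 -0.0006] shift after [  1.8  -0.8 -67.1]
(29, 22, 6) [348. 344.]
(29, 11, 6) [333. 331.]
(29, 22, 0) [347. 355.]
(29, -22, 6) [290. 292.]
(29, -11, 6) [304. 305.]
cap rim low L/R [248. 342.]
```

View pics/s7.png

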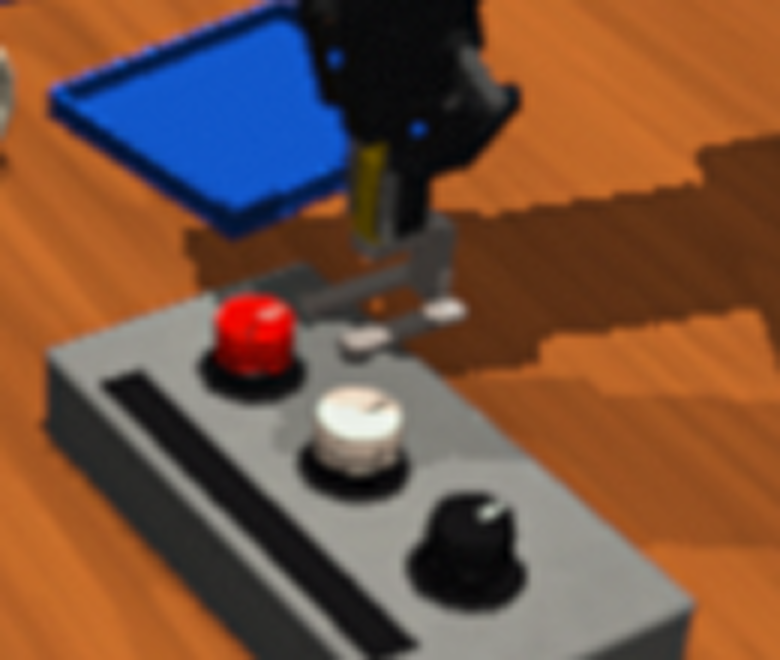

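```bash
python3 - <<'E'
from h import *
import pickle
P=[]
for i in range(4):
    c=load("scene"); P.append(ctrl.sense()["eef_pos"])
print(np.array(P).round(1)); pickle.dump((c,P),open("c8.pkl","wb"))
crop(c["image"],295,205,355,250,13,"pics/s8.png")
p=np.mean(P,0);u=p-[0,0,56.6];q=.084
M=np.array([[np.cos(q),-np.sin(q),0],[np.sin(q),np.cos(q),0],[0,0,1]])
f=lambda X:((proj(c,X)[0]-[295,205]+.5)*13-.5).round()
for L in((29,22,6),(29,11,6),(29,22,0),(29,-22,6),(29,-11,6),(29,11,0),(-33,22,4)): print(L,f(u+M@np.array(L)))
print("cap top c",f([536,-70.5,78]),"rim c",f([536,-70.5,62]))
E
```

```text
[[469.2 -77.  111.3]
 [469.1 -77.  111.2]
 [469.1 -77.  111.1]
 [469.  -77.  111. ]]
(29, 22, 6) [436. 297.]
(29, 11, 6) [404. 268.]
(29, 22, 0) [433. 321.]
(29, -22, 6) [310. 185.]
(29, -11, 6) [341. 212.]
(29, 11, 0) [402. 292.]
(-33, 22, 4) [682. 215.]
cap top c [222. 227.] rim c [217. 293.]
```

View pics/s8.png

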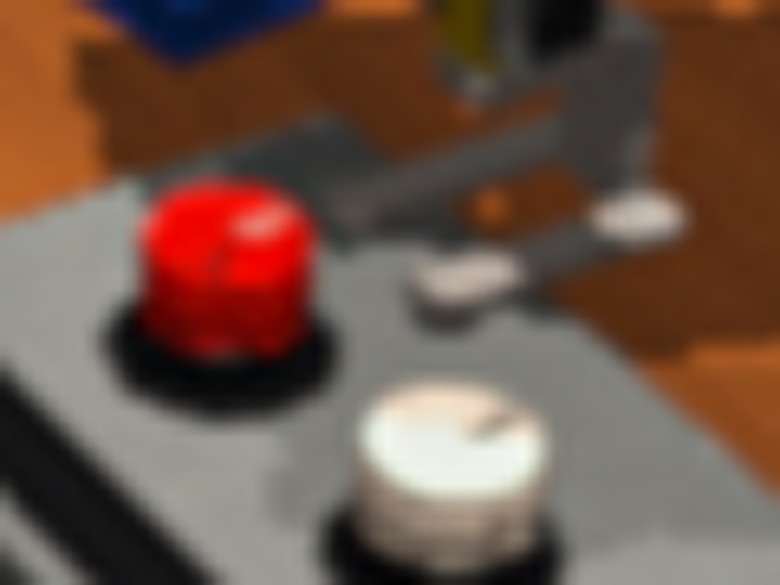

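```bash
python3 -m jog '[[[0.0015,0,0,0,0,0],[0,0,-0.01,0,0,0],[0,0,-0.01,0,0,0],[0,0,-0.01,0,0,0],[0,0,0,0,0,0],[0,0,0,0,0,0]]]'
python3 - <<'E'
from h import *
c=load("scene")
goto([536,-71.5,109.6],0.084)
crop(c["image"],295,205,355,250,13,"pics/s9.png")
E
```

```text
time_s: 8.15
eef_pos: [498.6, -74.3, 109.0]
ee_rot: [-0.03, -0.706, -0.03, 0.707]
force: [-0.4, 0.1, -1.5]
grip_width: 0.18
t 8.2 tcp [498.5 -74.4 109. ] F [ 0.1 -0.5 -0.9] w 0.175
shift now tool axes mm [ -0.6   0.3 -37.6]
sg 1 turn rad [-3.1408e+00 -2.0000e-04  5.0000e-04] shift after [-0.6 -0.3 37.6]
sg -1 turn rad [0.0008 0.0003 0.0001] shift after [ -0.6   0.3 -37.6]
```

View pics/s9.png

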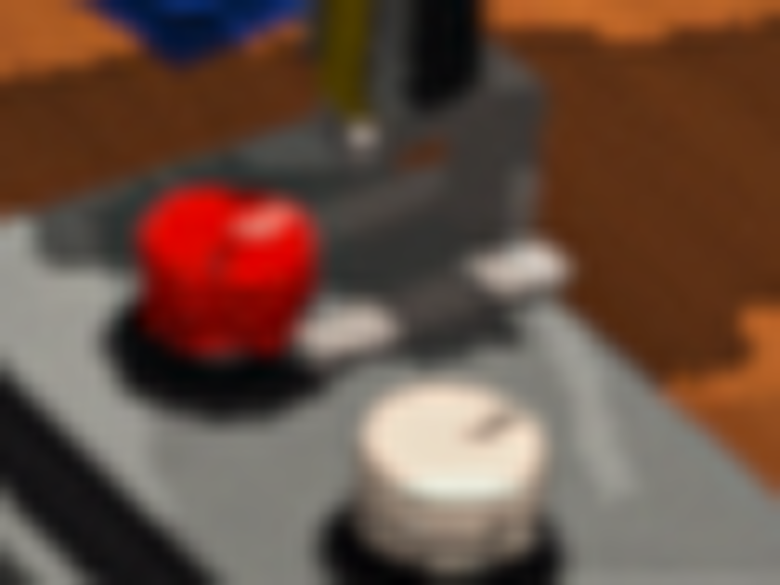

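```bash
python3 -m jog '[[[0,0,-0.01,0,0,0],[0,0,-0.01,0,0,0],[0,0,-0.01,0,0,0],[0,0,-0.007,0,0,0],[0,0,0,0,0,0],[0,0,0,0,0,0]]]'
python3 - <<'E'
from h import *
c=load("scene")
goto([536,-71.5,109.6],0.084)
crop(c["image"],280,195,350,247,11,"pics/s10.png")
E
```

```text
time_s: 8.95
eef_pos: [535.4, -71.3, 109.1]
ee_rot: [-0.03, -0.706, -0.03, 0.707]
force: [-0.7, 0.2, -1.1]
grip_width: 0.178
t 9.0 tcp [535.4 -71.3 109.1] F [-0.1 -0.1  0.1] w 0.177
shift now tool axes mm [-0.5  0.3 -0.6]
sg 1 turn rad [-3.1409e+00 -1.0000e-04  3.0000e-04] shift after [-0.5 -0.3  0.6]
sg -1 turn rad [0.0007 0.0002 0.0001] shift after [-0.5  0.3 -0.6]
```

View pics/s10.png

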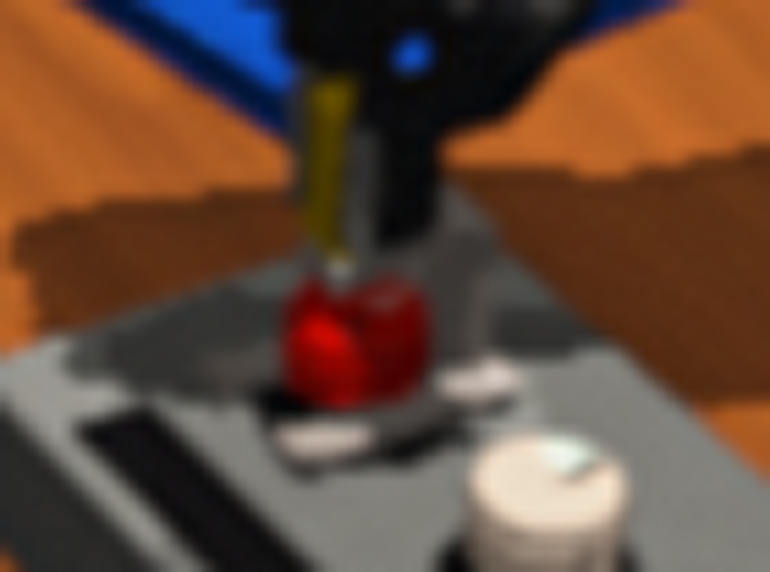

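```bash
python3 -m jog '[[[-0.003,0,0,0,0,0],[-0.003,0,0,0,0,0],[-0.003,0,0,0,0,0],[-0.003,0,0,0,0,0],[-0.004,0,0,0,0,0],[-0.004,0,0,0,0,0],[-0.005,0,0,0,0,0],[0,0,0,0,0,0]]]' 255 80
python3 - <<'E'
from h import *
c=load("scene")
goto([536,-71.5,109.6],0.084)
crop(c["image"],280,185,350,237,11,"pics/s11.png")
E
```

```text
time_s: 10.0
eef_pos: [535.8, -71.4, 134.7]
ee_rot: [0.03, 0.707, 0.03, -0.706]
force: [-0.2, 0.3, -1.0]
grip_width: 0.179
t 10.05 tcp [535.7 -71.3 134.4] F [-0.5 -0.2 -1.7] w 0.175
shift now tool axes mm [24.8  0.2 -0.3]
sg 1 turn rad [-3.1408e+00  3.0000e-04 -7.0000e-04] shift after [24.8 -0.2  0.3]
sg -1 turn rad [ 0.0008 -0.0004 -0.0002] shift after [24.8  0.2 -0.3]
```

View pics/s11.png

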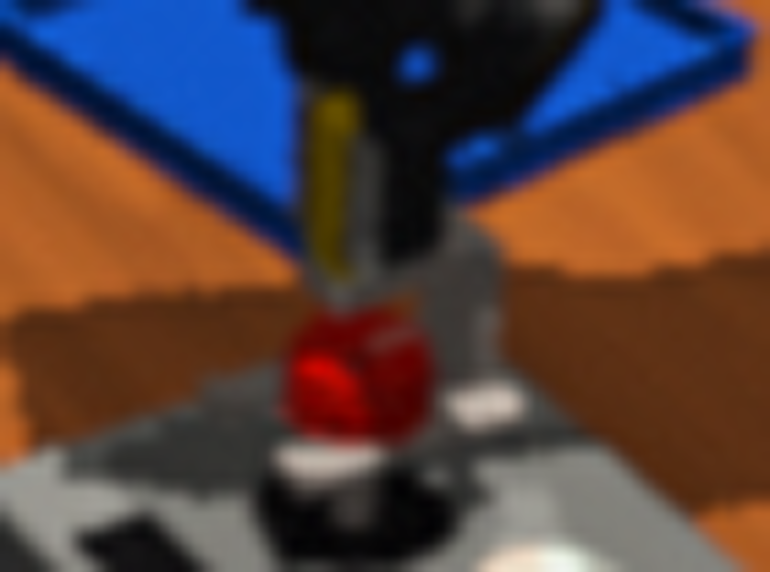

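```bash
python3 -m jog '[[[-0.005,0,0,0,0,0],[-0.01,0,0,0,0,0],[-0.012,0,0,0,0,0],[-0.01,0,0,0,0,0],[-0.005,0,0,0,0,0],[0,0,0,0,0,0]]]'
python3 - <<'E'
from h import *
goto([394,-314,120],0.084)
E
```

```text
time_s: 10.8
eef_pos: [535.7, -71.3, 176.4]
ee_rot: [0.03, 0.707, 0.03, -0.706]
force: [-0.1, -0.4, -1.7]
grip_width: 0.171
t 10.8 tcp [535.7 -71.3 176.4] F [-0.1 -0.4 -1.7] w 0.171
shift now tool axes mm [ 56.4 229.8 161.7]
sg 1 turn rad [-3.1408e+00  3.0000e-04 -8.0000e-04] shift after [  56.4 -229.9 -161.5]
sg -1 turn rad [ 0.0008 -0.0005 -0.0002] shift after [ 56.4 229.9 161.5]
```

```bash
python3 -m jog '[[[0,0.003,0.002,0,0,0],[0,0.006,0.004,0,0,0],[0,0.009,0.006,0,0,0],[0,0.012,0.009,0,0,0],[0,0.012,0.009,0,0,0],[0,0.012,0.009,0,0,0],[0,0.012,0.009,0,0,0],[0,0.012,0.009,0,0,0],[0,0.012,0.009,0,0,0],[0,0.012,0.009,0,0,0],[0,0.009,0.006,0,0,0],[0,0.004,0.002,0,0,0]]]'
python3 - <<'E'
from h import *
c=load("scene")
goto([394,-314,120],0.084)
crop(c["image"],260,125,380,215,6,"pics/s12.png")
E
```

```text
time_s: 12.3
eef_pos: [462.4, -193.5, 176.1]
ee_rot: [0.03, 0.706, 0.03, -0.706]
force: [0.7, -0.4, -2.2]
grip_width: 0.18
t 12.35 tcp [ 462.4 -193.7  176.1] F [-0.7 -0.7 -1.1] w 0.175
shift now tool axes mm [ 56.1 114.1  78.3]
sg 1 turn rad [-3.1414e+00  2.0000e-04 -1.0000e-04] shift after [  56.1 -114.2  -78.3]
sg -1 turn rad [ 0.0002 -0.0001 -0.0001] shift after [ 56.1 114.2  78.3]
```

View pics/s12.png

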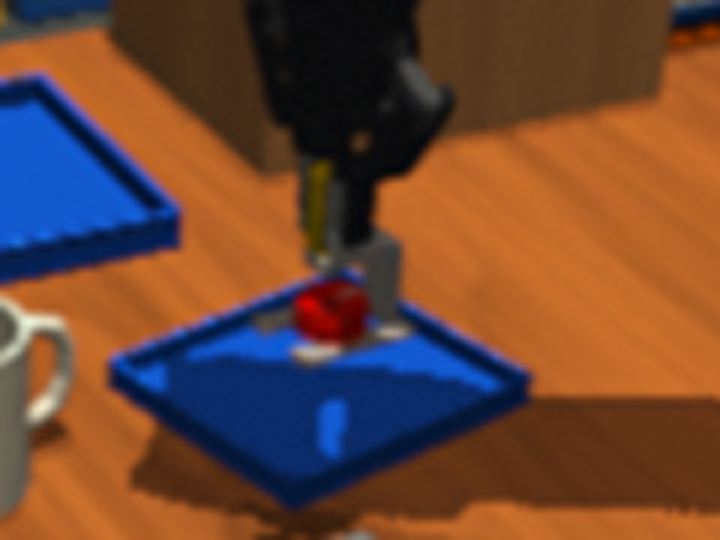

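```bash
python3 -m jog '[[[0,0.003,0.002,0,0,0],[0,0.006,0.004,0,0,0],[0,0.01,0.007,0,0,0],[0,0.012,0.008,0,0,0],[0,0.012,0.008,0,0,0],[0,0.012,0.008,0,0,0],[0,0.012,0.008,0,0,0],[0,0.012,0.008,0,0,0],[0,0.012,0.008,0,0,0],[0,0.012,0.009,0,0,0],[0,0.008,0.006,0,0,0],[0,0.003,0.002,0,0,0]]]'
python3 -m jog '[[[0.01,0,0,0,0,0],[0.015,0,0,0,0,0],[0.015,0,0,0,0,0],[0.01,0,0,0,0,0],[0.006,0,0,0,0,0],[0,0,0,0,0,0],[0,0,0,0,0,0]]]'
python3 - <<'E'
from h import *
import pickle
c=load("scene");d=load("top");pickle.dump((c,d),open("c13.pkl","wb"))
goto([394,-314,61],0.084)
crop(c["image"],260,125,380,215,6,"pics/s13.png")
crop(d["image"],270,200,420,320,5,"pics/t13.png")
E
```

```text
time_s: 13.85
eef_pos: [394.2, -313.6, 176.1]
ee_rot: [-0.03, -0.706, -0.03, 0.706]
force: [0.7, -0.3, -1.5]
grip_width: 0.178
time_s: 14.72
eef_pos: [394.7, -313.3, 120.5]
ee_rot: [0.03, 0.707, 0.03, -0.706]
force: [0.6, 0.7, -0.6]
grip_width: 0.18
t 14.82 tcp [ 394.7 -313.3  120.5] F [ 0.5 -0.4 -1.3] w 0.177
shift now tool axes mm [59.5  0.6  0.8]
sg 1 turn rad [-3.1407e+00  1.1000e-03 -7.0000e-04] shift after [59.5 -0.7 -0.8]
sg -1 turn rad [ 0.0009 -0.0005 -0.0007] shift after [59.5  0.7  0.8]
```

View pics/s13.png

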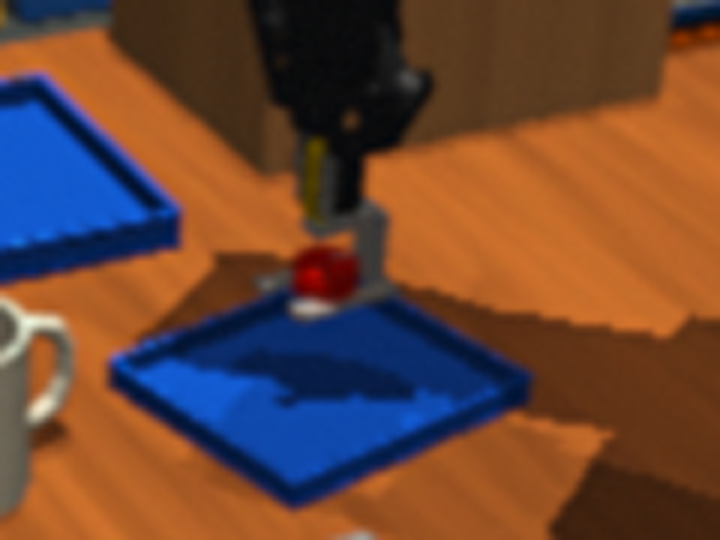

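View pics/t13.png

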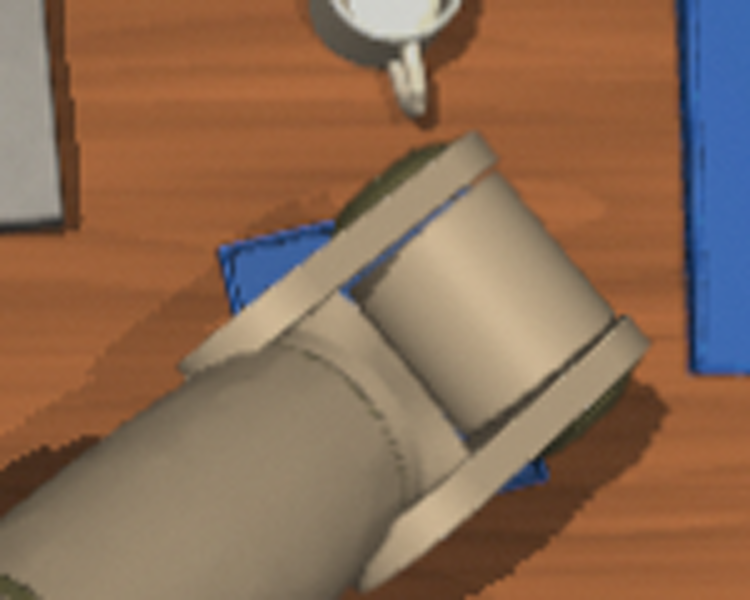

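Above the tray with the cap still on the fork. Underside contact should come at TCP z ≈ 60.6, so I'm lowering to just above that and then touching down gently.

```bash
python3 -m jog '[[[0.01,0,0,0,0,0],[0.015,0,0,0,0,0],[0.015,0,0,0,0,0],[0.01,0,0,0,0,0],[0.005,0,0,0,0,0],[0.002,0,0,0,0,0],[0,0,0,0,0,0],[0,0,0,0,0,0]]]'
python3 -m jog '[[[0.001,0,0,0,0,0],[0.001,0,0,0,0,0],[0,0,0,0,0,0]]]'
python3 - <<'E'
from h import *
c=load("scene")
goto([394,-314,60.6],0.084)
crop(c["image"],260,125,380,215,6,"pics/s14.png")
E
```

```text
time_s: 15.82
eef_pos: [394.7, -313.3, 63.5]
ee_rot: [0.03, 0.707, 0.03, -0.706]
force: [0.3, 0.4, -1.8]
grip_width: 0.176
time_s: 16.2
eef_pos: [394.5, -313.1, 61.0]
ee_rot: [-0.03, -0.706, -0.03, 0.707]
force: [-0.3, 0.9, -0.6]
grip_width: 0.178
t 16.25 tcp [ 394.6 -313.1   61.1] F [ 0.  -0.4 -2. ] w 0.176
shift now tool axes mm [0.5 0.9 0.6]
sg 1 turn rad [-3.1408e+00 -1.0000e-04  1.0000e-04] shift after [ 0.5 -0.9 -0.6]
sg -1 turn rad [0.0008 0.0001 0.0001] shift after [0.5 0.9 0.6]
```

View pics/s14.png

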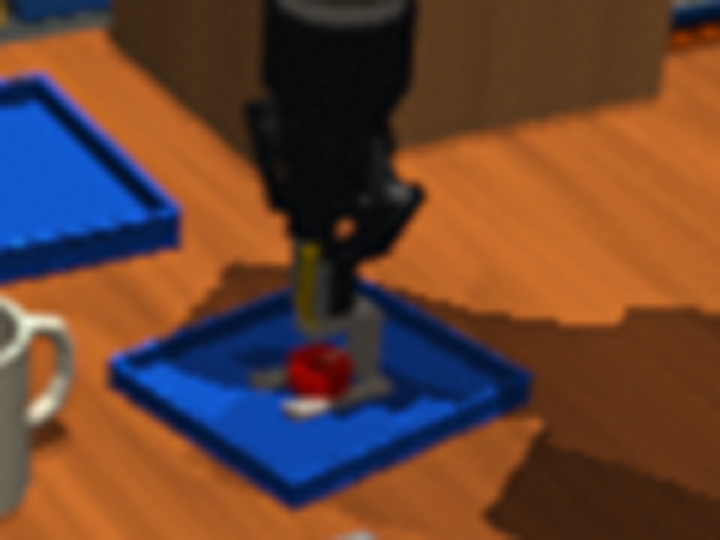

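```bash
python3 -m jog '[[[0.0005,0,0,0,0,0],[0.0005,0,0,0,0,0],[0.0005,0,0,0,0,0],[0,0,0,0,0,0],[0,0,0,0,0,0]]]'
python3 - <<'E'
from h import *
F=[]
for i in range(4): load("scene"); F.append(ctrl.sense()["force"])
print(np.mean(F,0)); goto([394,-314,60.6],0.084)
E
```

```text
time_s: 16.88
eef_pos: [394.7, -313.3, 60.6]
ee_rot: [0.03, 0.707, 0.03, -0.706]
force: [-2.4, 2.0, 11.1]
grip_width: 0.177
[-2.68660093  1.52049142 10.30595569]
t 17.07 tcp [ 394.6 -313.3   60.6] F [-2.3  1.8 10.5] w 0.176
shift now tool axes mm [-0.   0.6  0.7]
sg 1 turn rad [-3.1407e+00  1.0000e-03 -4.0000e-04] shift after [-0.  -0.6 -0.7]
sg -1 turn rad [ 0.0009 -0.0002 -0.0006] shift after [-0.   0.6  0.7]
```

Contact: +10.3 N up at TCP z 60.6, exactly where the floor should be. I'll relieve it by 0.5 mm and release slowly.

```bash
python3 -m jog '[[[-0.0006,0,0,0,0,0],[0,0,0,0,0,0],[0,0,0,0,0,0]]]'
python3 -m jog '[[[0,0,0,0,0,0],[0,0,0,0,0,0],[0,0,0,0,0,0],[0,0,0,0,0,0]]]' 150 20
python3 - <<'E'
from h import *
c=load("scene")
goto([394,-314,60.6],0.084)
crop(c["image"],260,125,380,215,6,"pics/s15.png")
E
```

```text
time_s: 17.45
eef_pos: [394.6, -313.3, 60.6]
ee_rot: [0.03, 0.707, 0.03, -0.706]
force: [-2.8, 0.4, 7.0]
grip_width: 0.178
time_s: 17.95
eef_pos: [394.6, -313.1, 60.2]
ee_rot: [-0.03, -0.706, -0.03, 0.706]
force: [-0.2, -0.1, 0.5]
grip_width: 0.411
t 18.0 tcp [ 394.6 -313.1   60.2] F [-0.3  0.3 -0.2] w 0.411
shift now tool axes mm [-0.4  0.8  0.6]
sg 1 turn rad [-3.1408e+00 -1.0000e-04  0.0000e+00] shift after [-0.4 -0.8 -0.6]
sg -1 turn rad [0.0008 0.     0.    ] shift after [-0.4  0.8  0.6]
```

View pics/s15.png

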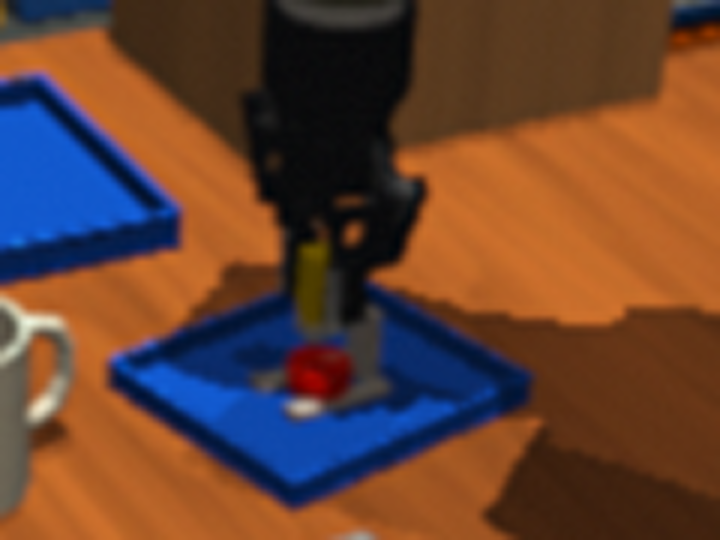

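The puller stands unchanged and the fingers are clear. Retreating straight up, then aside for a final look.

```bash
python3 -m jog '[[[-0.01,0,0,0,0,0],[-0.02,0,0,0,0,0],[-0.03,0,0,0,0,0],[-0.04,0,0,0,0,0],[-0.04,0,0,0,0,0],[0,0,0.03,0,0,0],[0,0,0.04,0,0,0],[0,0,0.03,0,0,0],[0,0,0,0,0,0],[0,0,0,0,0,0]]]'
python3 - <<'E'
from h import *
c=load("scene");d=load("top")
print(ctrl.sense()["time_s"],ctrl.sense()["eef_pos"].round())
cv2.imwrite("pics/s16.png",c["image"][:,:,::-1])
crop(c["image"],230,140,390,260,5,"pics/s16c.png")
crop(d["image"],100,130,420,320,2.5,"pics/t16.png")
E
```

```text
time_s: 19.25
eef_pos: [295.3, -321.7, 200.7]
ee_rot: [0.03, 0.707, 0.03, -0.706]
force: [0.2, 0.7, 1.0]
grip_width: 0.414
19.35 [ 296. -322.  200.]
```

View pics/s16c.png

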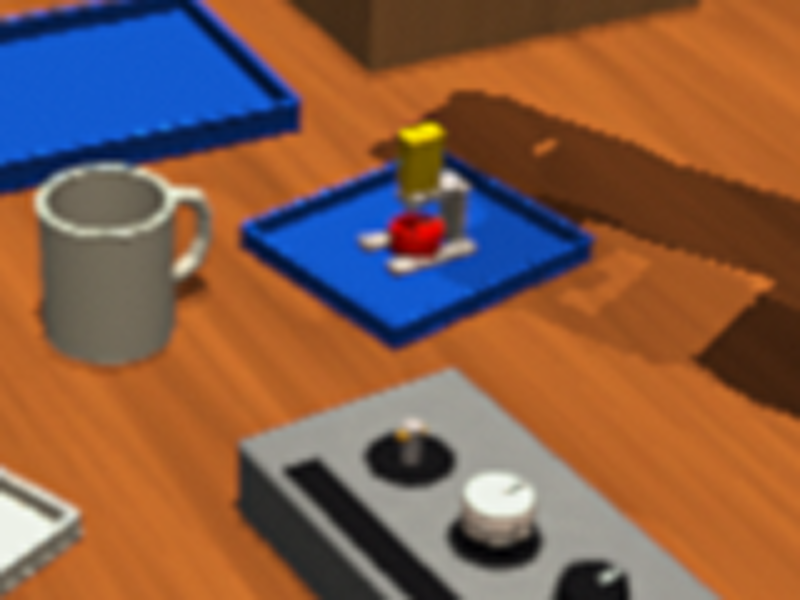

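View pics/t16.png

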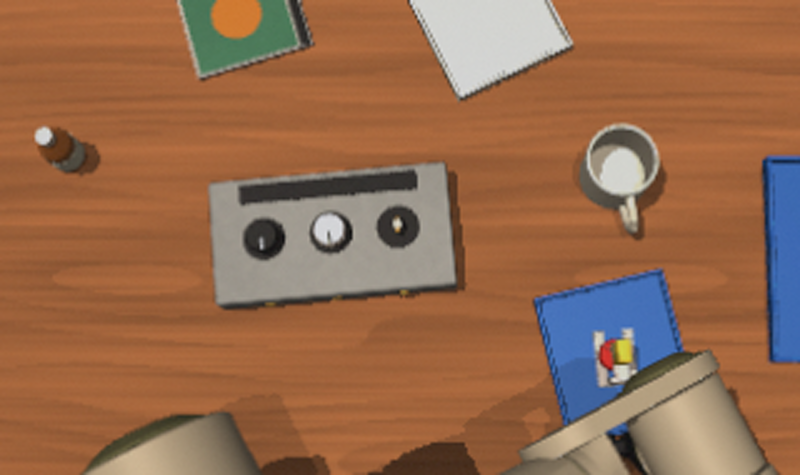

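View pics/s16.png

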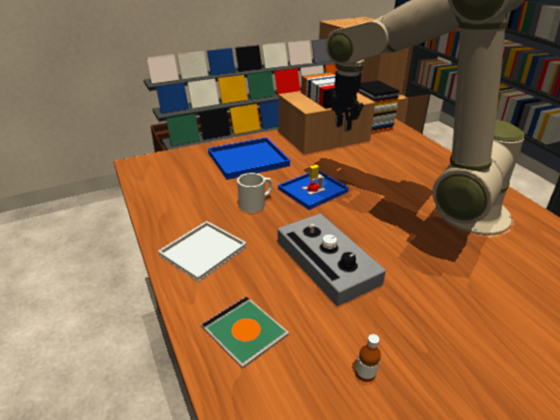

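The puller stands upright in the small blue tray at (313,186) with the red cap on its fork. The post at (313,229) is bare, and the white cap, black cap, mug and bottle are where they were.

```bash
python3 -c "
from rig import workorder
print(workorder.finish_job())"
```

```text
the job is handed in; nothing more can be done
None
```

The red cap is off its post. It now sits on the fork of the puller, which stands upright in the smaller blue tray. I handed the job in at about 19.4 s; no verdict is reported.

- **How it went:** I gripped the puller by its yellow handle and slid the fork under the red cap from the front with no contact force. I pulled the cap straight up about 25 mm, and it came free of the post. I carried it slowly to the tray, set it down until the floor pushed back with about 10 N, eased that to about 7 N, and only then let go. The fingers never touched the cap.
- **Last checks:** the final scene and top pictures show the post bare and the white and black caps, bottle and mug where they were at the start. The robot is clear of everything.
- **Disagreements:** the two camera views disagreed by about 2–3 mm on handle and cap points. The fitted heights came out low: puller 2 mm, station 6 mm, tray 9 mm. The cap tops came out right, within 0.5 mm of the given 78 mm. For the hook height I relied on the arm's own height reading when it gripped the puller on the table and on the station and cap heights in the text. The tray floor then made contact at the height this predicted.

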